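# Shut the red air valve under the sliding cover

### The arm

A 6-joint arm with a two-finger parallel gripper is mounted at the origin on the work surface. World frame = base frame: x ahead of the robot, y to its left, z up, the work surface at z = 0. Lengths are in m, angles in rad, forces in N, time in s.
With the tool pointing down it reaches from about 0.4 to 0.825 m from the base axis. Payload 7 kg.
Tool frame: the origin (TCP) lies at the centre of the arm's flange, where the gripper is bolted on; the fingertips stand 178 mm ahead of it and the grasp point (between the pads) lies arm.tcp_to_grasp ahead of it (arm.tcp_to_grasp is the distance from the TCP to the grasp point, in m); z points along the fingers, y is the direction in which the jaws open and shut (so a half turn about z gives the same grasp; the last joint's range is limited). The gripper opens to 88 mm and grips with 3 to 60 N. Pads are 19 mm wide; open, the fingers measure 130 mm over their backs; the gripper's body (78 mm by 193 mm) begins 47 mm behind the grasp point.
Start: joints at [0.288, 0.359, 0.012, 0, -1.224, -0.288], TCP at [0.675, -0, 0.405] pointing down, gripper open.
Joint ranges: [-3.07, 3.07], [-1.43, 2.12], [-1.02, 1.25], [-3.03, 1.67], [-3.05, -0], [-3.03, 3.03]. Speed limits (rad/s): [2.39, 2.39, 3.01, 3.14, 3.14, 3.14].

### API

Orientations are given as [roll, pitch, yaw] about the fixed x, y, z axes, in that order (R = Rz(yaw) Ry(pitch) Rx(roll)).
In Python, from station import arm gives the robot as it stands.
- The arm moves only by the tool move_arm, never from a script. Its argument "deltas" is a list of rows, each a list of 6 numbers: the shift along the world's x, y, z in mm, then the turn, a rotation vector about the world's x, y, z in degrees. In form: [[tx, ty, tz, ax, ay, az], ...]. A call has exactly 5 rows; each row shifts and turns the commanded pose from where the row before left it; what a row does not reach is not made up. A row lasts 1/12 s, in which the tool goes at most 41.7 mm and 7.16 degrees, less where a joint would pass 70% of its speed; a pose out of reach is approached as far as the arm can. A call with a gripper value outside its range is refused whole. "claw" is the closure in counts, from 0 (fully open) to 255 (shut), set as the call begins (left out, the last holds). The fingers move at their own pace and stop on an object; "squeeze" is the grip in N (left out, the last holds). Time passes only in rows, so rows that do not move let the fingers close, or fill a call up. It gives the time, the measured TCP pose, the force and the opening at its end, in the units of the state.
- arm.get_state(): the state, without advancing time (a new reading comes with each control period).
- arm.grab_frame(name): name is "scene" or "side" or "wrist"; returns the picture (400x640x3 uint8, red, green, blue); there is no depth.
- arm.calibration(name): a dict with "intrinsics" (3x3 intrinsics, pixels), "T" (4x4, takes a point from camera to world coordinates); the wrist camera has in their place "mount" (4x4, takes a point from camera to tool coordinates, whose origin is the TCP and whose axes are the flange's). Camera axes: x right, y up, looking along -z (the intrinsics and any distortion apply to the point x, -y, -z); pixel columns grow to the right and rows downward; lengths in m; the calibration is good to about 2 mm. A picture is of the moment at which its call begins: read the wrist's pose just before it. calibration takes no time and is no camera call.
- arm.job_done(): hands the job in, once; it reports no verdict.
Trained networks look in the newest picture that a camera, given by its name, has taken for a name from the list of things; names that differ only in an ending like _2 or _b are one class to them, and where a whole thing is asked for, a point or a joint stands for the part that bears it (a point fixed in the world has none). Each returns a list of dicts, best first, with "score" (0 to 1); they miss things now and then, are a little off and sometimes report something else, mostly with a low value. They report only what shows in the picture. A call takes as long as a camera call.
- arm.spot_in(thing, camera): "xy" ([column, row] in pixels, amid what is visible of it).
- arm.masks_of(thing, camera): "pixels" (400x640 bool, what is visible of it) and "xy" ([column, row] in pixels, amid what is visible of it).
- arm.spot_point(thing, camera): "xy" ([column, row] in pixels: a listed point, or the origin of a listed thing).
The state is a dict: "t": time; "q": joint angles; "qd": joint speeds; "joint_efforts": joint torques, N m; "eef_pos": TCP position; "ee_rot": TCP orientation; "force": force on the tool from outside, world axes, zero at the start; "moment": the same for the moment, N m; "width": finger opening in m.
Only numpy, scipy, OpenCV 4.12 (cv2) and the standard library are available. Lean on these libraries where they do the work, as an engineer would, in place of code of your own. Each camera call takes 0.05 s, during which the arm holds its last target. There are 200 camera calls.

### The job

The air valve box on the bench has a loose green cover. Push the cover back (its ridge gives a hold for a fingertip), all the way to the stop, keeping it lying flat in its guides (do not lift it), then push the red valve handle shut: clockwise a quarter turn, until it stops crosswise to its pipe. Leave the blue handle and the other things on the bench as they are, and finish clear of everything; nothing needs gripping.

Things in the scene. Friction and masses are not known exactly. Their poses are not given: they have to be found in the camera images.
- valve_box: Fixed aluminium box, 348 long (x) by 293 wide (y) by 84 high, in mm. Origin: centre of its underside, at bench height; x points from the pocket end (front, near the robot) to the back, y to the left. Its yaw varies. Gauge sticks out 38 on the right side at x 100, outlets 34 at the back.
- pocket (a point): Centre of the open mouth of the box's front pocket, 70 above the bench, at box x = -85. Pocket inside: box x -160 to -10, y -120 to 120, floor 6 above the bench, rim at 70.
- back_stop (a point): Middle of the stop that ends the cover's travel, at box x = 170, 70 above the bench. Behind the pocket the box is a solid deck (x -10 to 170, top at 70). Guide strips 10 wide run along both long edges, inner faces at y = -136.5 and 136.5; strips and stop reach 84 above the bench.
- cover: Loose green plate, 165 (x) by 265 (y) by 8, about 0.5 kg, lying on the rim (underside 70 above the bench) between the guides with 4 play each side, at first over the pocket. Origin: centre of its underside; axes as the box's. Slides along box x with dry friction (2 to 5 N), stays where left. Origin at box x -85 to -65 at the start, 82.5 at the stop.
- ridge (a point): Middle of the front (robot-side) face of the steel ridge on the cover, 89 above the bench, at cover x = -46, y = 0. The ridge is 12 thick (x), 90 long (y) and 22 high above the plate (78 to 100 above the bench). The plate's front edge is 36.5 in front of this face.
- red_valve: Brass ball valve with the red handle, on a copper pipe along the box's x, fixed in the pocket under the cover. Either the right or the left of two (box y -50 or 45; box x -60 to -50). Origin: on the handle's vertical pivot axis, 6 above the bench; axes as the box's. Pipe and valve body reach at most 40 above the bench, the handle's hub 60.
- red_handle (a joint): Angle of the red handle about its vertical pivot: 0 = open, handle pointing along the pipe to the front (box -x); grows clockwise from above; at pi/2 it is shut against its stop, pointing to the left (box +y). Starts at 0 to 0.3. Dry friction holds it where left (0.12 N m, about 3 N at 45 mm from the pivot).
- red_tip (a point): Free end of the red handle, on its middle line, 65 from the pivot axis, 53 above the bench. The handle is a bar 14 wide and 14 high, its red sleeve from 11 to 65 from the pivot, its height from 46 to 60 above the bench.
- blue_valve: The other valve, same make and axes as the red one, with a blue handle; in the other place. To be left alone.
- blue_handle (a joint): Angle of the blue handle, as for the red one (0 open, starts at 0 to 0.3). To be left as it is.
- blue_tip (a point): Free end of the blue handle, as red_tip.
- spray_can: Bystander: red spray can, diameter 66, 190 high, standing well to the right of the box. Origin: centre of its underside.
- screw_jar: Bystander: jar, diameter 68, 85 high, standing close to the left side of the box. Origin: centre of its underside.
- mug: Bystander: blue mug, diameter 80, 90 high, on the robot's right. Origin: centre of its underside.
- wrench: Bystander: steel wrench lying to the right of the box's front half. Origin: at its underside, about mid-length.
- offcut: Bystander: wood offcut 140 by 45 by 38, lying to the left of the box's front half. Origin: centre of its underside.
- tape: Bystander: yellow tape measure, 75 by 70 by 35, on the robot's right. Origin: centre of its underside.
- driver: Bystander: green and black cordless driver lying on its side, about 200 by 190 by 62, on the robot's left. Origin: under its motor barrel.

How it is judged:
By the outcome, as a careful person would: the job done as asked, in the order asked, and still so for the second after the job is handed in, with the robot touching nothing.
It also fails if it takes over 43 s, if anything falls off the work surface, if the arm or the gripper's body presses on something with over 40 N, if the wrist force passes 120 N, or if a joint passes its speed limit or range.

## Working session

There is one attempt and no reset: what is moved stays moved. The work goes in short steps, Python scripts to look and compute and a tool call to move; the robot and the scene stay as the last step left them, time stands still between calls to the robot, and variables do not carry over. Pictures are saved under pics/ and viewed, about 8 in all and at most 12, crops included, and the job is handed in when it is done.

Besides the shell and the picture viewer there is one more tool, called after ">>>" in YAML: its name, and indented under it one key for each argument. move_arm: Moves the arm, as the interface text tells. Its arguments: {"type":"object","properties":{"deltas":{"type":"array","items":{"type":"array","items":{"type":"number"}}},"claw":{"type":"number"},"squeeze":{"type":"number"}},"required":["deltas"]}

```bash
mkdir -p pics; cat > h.py <<'E'
from station import arm
import numpy as np, cv2
from scipy.spatial.transform import Rotation as R
def camT(n):
    c=arm.calibration(n)
    if 'T' in c: return np.array(c['intrinsics']),np.array(c['T']),c
    s=arm.get_state(); T=np.eye(4); T[:3,:3]=R.from_euler('xyz',s['ee_rot']).as_matrix() if len(s['ee_rot'])==3 else s['ee_rot']; T[:3,3]=s['eef_pos']
    return np.array(c['intrinsics']),T@np.array(c['mount']),c
def atz(KT,uv,z):
    K,T,_=KT; d=T[:3,:3]@(np.linalg.inv(K)@[uv[0],uv[1],1]*[1,-1,-1]); o=T[:3,3]
    return o+d*(z-o[2])/d[2]
def proj(KT,P):
    K,T,_=KT; p=(np.linalg.inv(T)@np.append(P,1))[:3]*[1,-1,-1]; u=K@p; return u[:2]/u[2]
def save(im,f): cv2.imwrite('pics/'+f,cv2.cvtColor(im,cv2.COLOR_RGB2BGR))
E
python3 - <<'E'
from h import *
print(arm.get_state(), arm.tcp_to_grasp)
for n in ['scene','side','wrist']:
    KT=camT(n); im=arm.grab_frame(n); save(im,n+'0.png'); print(n,KT[2].keys(),KT[1][:3,3].round(3),KT[0][0,0])
    for t,z in [('ridge',.089),('cover',.07),('back_stop',.07),('pocket',.07),('valve_box',0.),('spray_can',0),('screw_jar',0)]:
        for r in arm.spot_point(t,n)[:2]: print(t,r['xy'],round(r['score'],2),atz(KT,r['xy'],z).round(3))
E
```

```text
{'t': 0.0, 'q': array([ 2.88120835e-01,  3.59417136e-01,  1.10648246e-02, -3.60678811e-04,
       -1.22409123e+00, -2.88106484e-01]), 'qd': array([ 0.0004535 , -0.0008387 , -0.00107834,  0.00218994, -0.00112598,
        0.0012276 ]), 'joint_efforts': array([-8.00930356e-04, -5.82726967e+01,  2.93058443e+01,  6.99745238e+00,
        6.93249181e-03, -2.06530804e-04]), 'eef_pos': array([6.74812728e-01, 1.72751354e-05, 4.03703567e-01]), 'ee_rot': array([ 3.13991699e+00, -1.42998212e-04, -1.57090469e+00]), 'force': array([-0.77375431, -0.63907715, -0.56573983]), 'moment': array([-0.02102823, -0.04502912,  0.01887415]), 'width': 0.08760045331545642} 0.1593
scene dict_keys(['intrinsics', 'T']) [ 1.318 -0.166  1.48 ] 517.7759989109604
back_stop [390.3, 180.2] 0.72 [0.467 0.229 0.07 ]
back_stop [358.9, 264.4] 0.7 [0.739 0.068 0.07 ]
valve_box [342.2, 227.7] 0.64 [0.577 0.053 0.   ]
spray_can [155.9, 233.7] 0.95 [ 0.502 -0.538  0.   ]
spray_can [448.4, 163.9] 0.38 [0.392 0.463 0.   ]
screw_jar [404.9, 212.6] 0.78 [ 0.555  0.266 -0.   ]
side dict_keys(['intrinsics', 'T']) [-0.267 -0.786  0.882] 451.2571512091661
ridge [288.5, 192.6] 0.86 [0.456 0.05  0.089]
cover [300.0, 195.7] 0.74 [0.486 0.032 0.07 ]
back_stop [347.9, 160.8] 0.58 [0.736 0.055 0.07 ]
valve_box [264.7, 177.2] 0.37 [0.544 0.274 0.   ]
spray_can [467.4, 310.0] 0.85 [ 0.495 -0.538  0.   ]
screw_jar [264.7, 180.4] 0.82 [0.531 0.258 0.   ]
wrist dict_keys(['intrinsics', 'mount']) [ 0.674 -0.078  0.385] 280.57923275581174
ridge [516.7, 230.7] 0.9 [0.446 0.04  0.089]
cover [467.6, 230.7] 0.64 [0.491 0.047 0.07 ]
cover [384.3, 217.5] 0.47 [0.592 0.031 0.07 ]
back_stop [262.2, 248.1] 0.94 [0.74 0.07 0.07]
valve_box [385.0, 215.9] 0.75 [0.573 0.052 0.   ]
```

View pics/scene0.png

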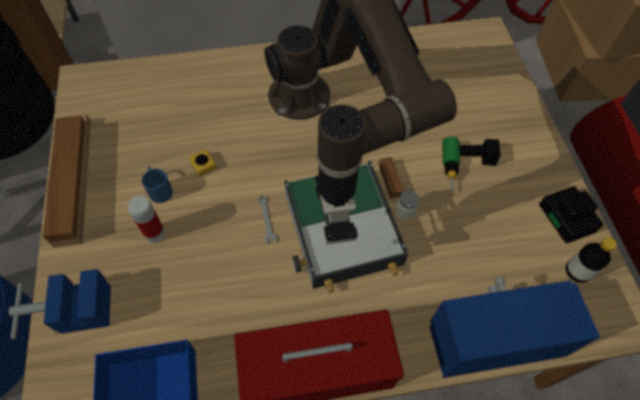

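View pics/wrist0.png

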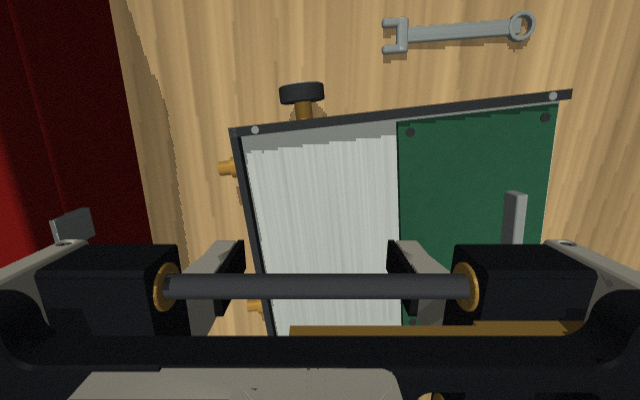

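The scene shows the box ahead of the robot at a small yaw, with the green cover over the near half. In the wrist view, the right guide runs from (235,130) to (571,95), the cover's back right corner is at (397,122), and the ridge is near (514,220).

```bash
python3 - <<'E'
from h import *
KT=camT('wrist')
P={}
for k,uv,z in [('br',(233,129),.084),('fr',(572,90),.084),('fr_low',(572,99),.084),('cov_br',(397,122),.078),('cov_b',(402,240),.078),('cov_fr',(556,104),.078),('cov_f',(543,240),.078),('stop_in',(267,240),.084),('stop_r',(244,140),.084),('ridge_a',(524,196),.1),('ridge_b',(525,238),.1),('ridge_c',(504,192),.1)]:
    P[k]=atz(KT,uv,z); print(k,P[k].round(4))
f=lambda a,b:np.degrees(np.arctan2(*(P[b]-P[a])[[1,0]]))
print(f('fr','br'),np.linalg.norm(P['fr']-P['br']),f('cov_br','cov_b')-90,f('cov_fr','cov_f')-90,f('stop_r','stop_in')-90)
yaw=np.radians(f('fr','br'));c,s=np.cos(yaw),np.sin(yaw);M=np.array([[c,-s],[s,c]])
mid=(P['fr']+P['br'])[:2]/2; o=mid+M@[0,.1465]; print('origin',o)
print('stop',o+M@[.17,0],'cover pts in box',[(k,(M.T@(P[k][:2]-o)).round(4)) for k in P])
im=arm.grab_frame('wrist');save(cv2.resize(im[80:320,220:600],None,fx=2,fy=2,interpolation=cv2.INTER_CUBIC),'w1.png')
E
```

```text
br [ 0.7596 -0.0709  0.084 ]
fr [ 0.4185 -0.1085  0.084 ]
fr_low [ 0.4163 -0.1001  0.084 ]
cov_br [ 0.5888 -0.0779  0.078 ]
cov_b [0.5716 0.056  0.078 ]
cov_fr [ 0.4264 -0.0958  0.078 ]
cov_f [0.4042 0.056  0.078 ]
stop_in [0.7305 0.0534 0.084 ]
stop_r [ 0.749  -0.0598  0.084 ]
ridge_a [ 0.4553 -0.0036  0.1   ]
ridge_b [0.4439 0.0441 0.1   ]
ridge_c [ 0.4771 -0.0079  0.1   ]
6.294242271718529 0.343082129335298 7.322117927905907 8.312645342142844 9.253564925627714
origin [0.57298828 0.05589104]
stop [0.74196352 0.07452889] cover pts in box [('br', array([ 0.1715, -0.1465])), ('fr', array([-0.1715, -0.1465])), ('fr_low', array([-0.1728, -0.1379])), ('cov_br', array([ 0.001 , -0.1347])), ('cov_b', array([-0.0014,  0.0003])), ('cov_fr', array([-0.1623, -0.1347])), ('cov_f', array([-0.1677,  0.0186])), ('stop_in', array([ 0.1563, -0.0197])), ('stop_r', array([ 0.1623, -0.1343])), ('ridge_a', array([-0.1235, -0.0462])), ('ridge_b', array([-0.1296,  0.0024])), ('ridge_c', array([-0.1023, -0.0529]))]
```

View pics/w1.png

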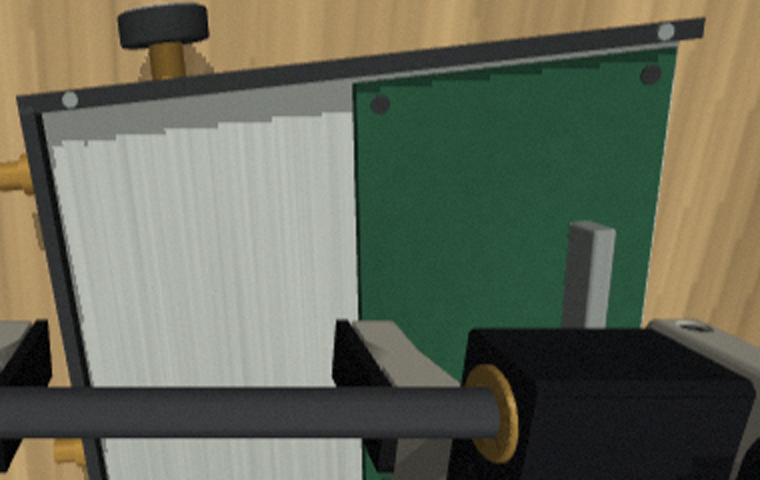

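The guides put the box origin near (0.573, 0.056) with a yaw of about 7°. The ridge front face is at about (0.448, 0.040), and the network's ridge point agrees. The cover has about 163 mm to travel. I'll move the closed fingers above and in front of the ridge.

>>> move_arm:
  deltas:
    - [-26, 3.4, -10, 0, 0, 0.7]
    - [-26, 3.4, -10, 0, 0, 0.7]
    - [-26, 3.4, -10, 0, 0, 0.7]
    - [-26, 3.4, -10, 0, 0, 0.7]
    - [-26, 3.4, -10, 0, 0, 0.7]
  claw: 255
  squeeze: 20

```text
t: 1.67
eef_pos: [0.5437, 0.0169, 0.3542]
ee_rot: [-3.141, 0.0, -1.509]
force: [-0.5, 0.4, 0.0]
width: 0.0597
```

>>> move_arm:
  deltas:
    - [-26, 3.4, -10, 0, 0, 0.7]
    - [-26, 3.4, -10, 0, 0, 0.7]
    - [-26, 3.4, -10, 0, 0, 0.7]
    - [-26, 3.4, -10, 0, 0, 0.7]
    - [-26, 3.4, -10, 0, 0, 0.7]

```text
t: 2.08
eef_pos: [0.4138, 0.0339, 0.3044]
ee_rot: [-3.141, 0.0, -1.448]
force: [-0.2, 1.2, -0.2]
width: 0.0264
```

>>> move_arm:
  deltas:
    - [0, 0, 0, 0, 0, 0]
    - [0, 0, 0, 0, 0, 0]
    - [0, 0, 0, 0, 0, 0]
    - [0, 0, 0, 0, 0, 0]
    - [0, 0, 0, 0, 0, 0]

```text
t: 2.5
eef_pos: [0.4158, 0.0341, 0.3049]
ee_rot: [-3.141, 0.0, -1.449]
force: [1.1, -0.7, 0.4]
width: 0.0007
```

```bash
python3 - <<'E'
from h import *
s=arm.get_state();print(s['t'],s['eef_pos'],s['ee_rot'],s['force'],s['width'])
a=arm.grab_frame('side')[120:270,200:420]; r=arm.spot_point('ridge','side')
print([(x['xy'],x['score'],atz(camT('side'),x['xy'],.089)) for x in r[:2]])
KT=camT('wrist');w=arm.grab_frame('wrist');r=arm.spot_point('ridge','wrist');print([(x['xy'],x['score'],atz(KT,x['xy'],.089)) for x in r[:2]])
save(np.vstack([cv2.resize(a,(440,300),interpolation=cv2.INTER_CUBIC),cv2.resize(w,(440,275))]),'a2.png')
E
```

```text
2.5 [0.4157637  0.03412559 0.3049274 ] [-3.14097850e+00  1.55565423e-04 -1.44911673e+00] [ 1.07346467 -0.65401919  0.40523148] 0.0007107112512499159
[([286.5, 193.1], 0.85, array([0.45015528, 0.05265842, 0.089     ]))]
[([273.4, 233.8], 0.92, array([0.44594221, 0.04051935, 0.089     ]))]
```

View pics/a2.png

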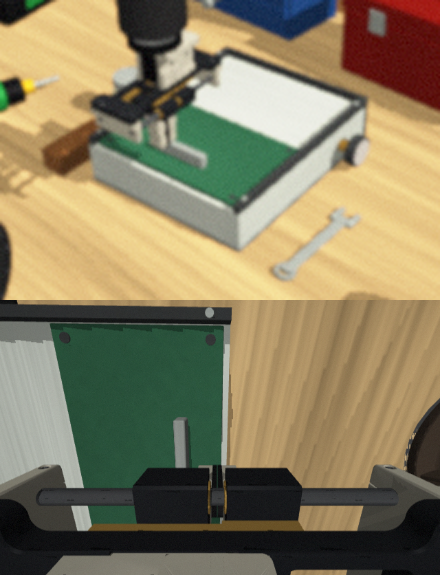

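The fingers are closed, with about 10 mm of clearance in front of the ridge. The guide now looks parallel to the tool, so the 7° yaw is confirmed. Next I descend to tips at about 84 mm and push along the box x axis (0.9925, 0.122).

>>> move_arm:
  deltas:
    - [0, 0, -15, 0, 0, 0]
    - [0, 0, -15, 0, 0, 0]
    - [0, 0, -8, 0, 0, 0]
    - [0, 0, -4, 0, 0, 0]
    - [0, 0, 0, 0, 0, 0]

```text
t: 3.12
eef_pos: [0.4149, 0.0338, 0.262]
ee_rot: [3.14, -0.001, -1.449]
force: [-0.0, -0.4, -0.2]
width: 0.0005
```

>>> move_arm:
  deltas:
    - [3, 0.4, 0, 0, 0, 0]
    - [3, 0.4, 0, 0, 0, 0]
    - [3, 0.4, 0, 0, 0, 0]
    - [3, 0.4, 0, 0, 0, 0]
    - [3, 0.4, 0, 0, 0, 0]

```text
t: 3.53
eef_pos: [0.4305, 0.0361, 0.263]
ee_rot: [-3.141, 0.0, -1.449]
force: [-0.0, -0.4, 0.4]
width: 0.0003
```

>>> move_arm:
  deltas:
    - [5, 0.6, 0, 0, 0, 0]
    - [5, 0.6, 0, 0, 0, 0]
    - [5, 0.6, 0, 0, 0, 0]
    - [5, 0.6, 0, 0, 0, 0]
    - [5, 0.6, 0, 0, 0, 0]

```text
t: 3.95
eef_pos: [0.4554, 0.0389, 0.2625]
ee_rot: [3.141, -0.0, -1.449]
force: [-3.3, -0.2, 2.0]
width: 0.0004
```

>>> move_arm:
  deltas:
    - [6, 0.7, 0, 0, 0, 0]
    - [6, 0.7, 0, 0, 0, 0]
    - [6, 0.7, 0, 0, 0, 0]
    - [6, 0.7, 0, 0, 0, 0]
    - [6, 0.8, 0, 0, 0, 0]

```text
t: 4.37
eef_pos: [0.4857, 0.0427, 0.2625]
ee_rot: [3.142, -0.0, -1.449]
force: [-2.6, 0.1, -0.8]
width: 0.0005
```

>>> move_arm:
  deltas:
    - [6, 0.7, 0, 0, 0, 0]
    - [6, 0.7, 0, 0, 0, 0]
    - [6, 0.7, 0, 0, 0, 0]
    - [6, 0.7, 0, 0, 0, 0]
    - [6, 0.8, 0, 0, 0, 0]

```text
t: 4.78
eef_pos: [0.5156, 0.0462, 0.2626]
ee_rot: [3.142, -0.0, -1.449]
force: [-2.4, -0.7, -2.0]
width: 0.0002
```

>>> move_arm:
  deltas:
    - [6, 0.7, 0, 0, 0, 0]
    - [6, 0.7, 0, 0, 0, 0]
    - [6, 0.7, 0, 0, 0, 0]
    - [6, 0.7, 0, 0, 0, 0]
    - [6, 0.8, 0, 0, 0, 0]

```text
t: 5.2
eef_pos: [0.5456, 0.0498, 0.2627]
ee_rot: [3.142, 0.0, -1.449]
force: [-1.8, -1.2, -1.6]
width: 0.0007
```

```bash
python3 - <<'E'
from h import *
s=arm.get_state();print(s['t'],s['eef_pos'],s['force'])
a=arm.grab_frame('side')[120:270,200:420]
w=arm.grab_frame('wrist')
save(np.vstack([cv2.resize(a,(440,300),interpolation=cv2.INTER_CUBIC),cv2.resize(w,(440,275))]),'a3.png')
E
```

```text
5.2 [0.54558583 0.049846   0.26265536] [-1.83660563 -1.16806968 -1.55073176]
```

View pics/a3.png

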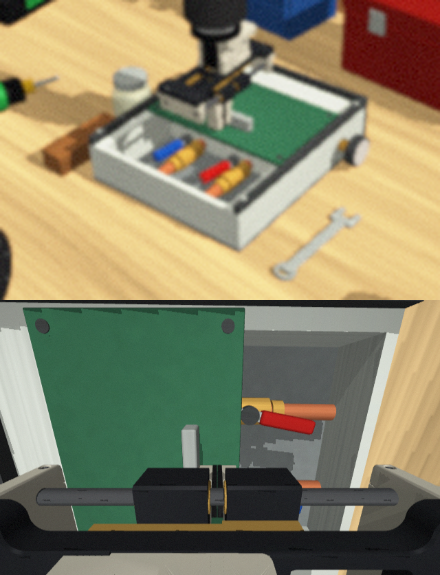

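The cover is sliding flat and the pocket is opening. Red is the right-hand valve, with its handle rotated slightly, and blue is the left one. I'll keep pushing and slow down near the stop.

>>> move_arm:
  deltas:
    - [6, 0.7, 0, 0, 0, 0]
    - [6, 0.7, 0, 0, 0, 0]
    - [5, 0.6, 0, 0, 0, 0]
    - [5, 0.6, 0, 0, 0, 0]
    - [4, 0.5, 0, 0, 0, 0]

```text
t: 5.72
eef_pos: [0.5715, 0.0529, 0.2627]
ee_rot: [3.141, -0.0, -1.449]
force: [-4.3, -0.6, 3.5]
width: 0.0004
```

>>> move_arm:
  deltas:
    - [2, 0.25, 0, 0, 0, 0]
    - [2, 0.25, 0, 0, 0, 0]
    - [2, 0.25, 0, 0, 0, 0]
    - [2, 0.25, 0, 0, 0, 0]
    - [2, 0.25, 0, 0, 0, 0]

```text
t: 6.13
eef_pos: [0.5811, 0.0541, 0.2627]
ee_rot: [3.142, 0.0, -1.449]
force: [-3.1, -0.5, 2.1]
width: 0.0003
```

>>> move_arm:
  deltas:
    - [1.5, 0.2, 0, 0, 0, 0]
    - [1.5, 0.2, 0, 0, 0, 0]
    - [1.5, 0.2, 0, 0, 0, 0]
    - [1.5, 0.2, 0, 0, 0, 0]
    - [1.5, 0.2, 0, 0, 0, 0]

```text
t: 6.55
eef_pos: [0.5886, 0.0551, 0.2627]
ee_rot: [-3.142, -0.0, -1.449]
force: [-4.3, -0.5, 3.4]
width: 0.0009
```

>>> move_arm:
  deltas:
    - [1, 0.12, 0, 0, 0, 0]
    - [1, 0.12, 0, 0, 0, 0]
    - [1, 0.12, 0, 0, 0, 0]
    - [1, 0.12, 0, 0, 0, 0]
    - [1, 0.12, 0, 0, 0, 0]

```text
t: 6.97
eef_pos: [0.5936, 0.0557, 0.2627]
ee_rot: [-3.142, 0.0, -1.449]
force: [-3.7, -0.9, 3.3]
width: 0.0
```

>>> move_arm:
  deltas:
    - [1, 0.12, 0, 0, 0, 0]
    - [1, 0.12, 0, 0, 0, 0]
    - [0.5, 0, 0, 0, 0, 0]
    - [0.5, 0, 0, 0, 0, 0]
    - [0, 0, 0, 0, 0, 0]

```text
t: 7.38
eef_pos: [0.5966, 0.056, 0.2627]
ee_rot: [-3.141, 0.0, -1.449]
force: [-3.8, 0.1, 3.3]
width: 0.0006
```

>>> move_arm:
  deltas:
    - [1, 0.12, 0, 0, 0, 0]
    - [1, 0.12, 0, 0, 0, 0]
    - [1, 0.12, 0, 0, 0, 0]
    - [1, 0.12, 0, 0, 0, 0]
    - [0, 0, 0, 0, 0, 0]

```text
t: 7.8
eef_pos: [0.599, 0.0564, 0.2622]
ee_rot: [3.138, 0.0, -1.449]
force: [-11.8, 2.8, 7.2]
width: 0.0007
```

```bash
python3 - <<'E'
from h import *
s=arm.get_state();print(s['t'],s['eef_pos'],s['force'])
KT=camT('wrist');w=arm.grab_frame('wrist')
for t,z in [('red_tip',.053),('blue_tip',.053),('red_valve',.006),('ridge',.089),('back_stop',.07),('pocket',.07),('cover',.07),('valve_box',0)]:
    print(t,[(x['xy'],round(x['score'],2),atz(KT,x['xy'],z).round(4)) for x in arm.spot_point(t,'wrist')[:2]])
save(w,'w4.png')
E
```

```text
7.8 [0.5990012  0.05642411 0.26222062] [-11.79077916   2.76829702   7.19172131]
red_tip [([528.4, 185.0], 0.65, array([0.4555, 0.0027, 0.053 ])), ([97.3, 243.3], 0.37, array([0.7552, 0.083 , 0.053 ]))]
blue_tip [([500.8, 299.2], 0.72, array([0.446 , 0.0939, 0.053 ]))]
red_valve [([413.5, 155.7], 0.79, array([ 0.5221, -0.0041,  0.006 ]))]
ridge [([500.3, 301.7], 0.24, array([0.4764, 0.074 , 0.089 ]))]
back_stop [([96.6, 241.9], 0.71, array([0.7424, 0.0728, 0.07  ]))]
pocket [([480.1, 243.6], 0.56, array([0.4878, 0.0433, 0.07  ]))]
cover [([222.3, 244.3], 0.57, array([0.6594, 0.0645, 0.07  ]))]
valve_box [([342.6, 214.8], 0.88, array([0.5724, 0.0565, 0.    ]))]
```

View pics/w4.png

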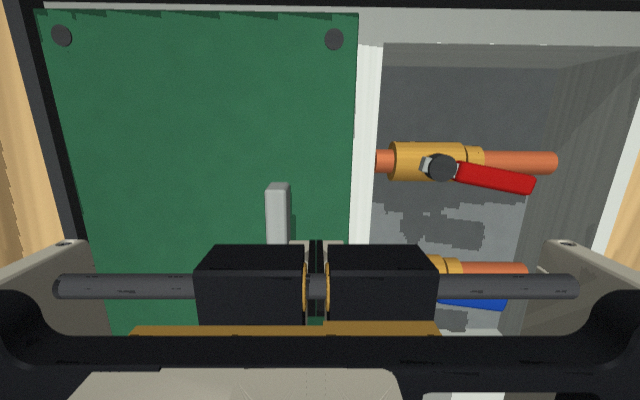

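>>> move_arm:
  deltas:
    - [1, 0.12, 0, 0, 0, 0]
    - [0.5, 0, 0, 0, 0, 0]
    - [0, 0, 0, 0, 0, 0]
    - [0, 0, 0, 0, 0, 0]
    - [0, 0, 0, 0, 0, 0]

```text
t: 8.67
eef_pos: [0.5996, 0.0564, 0.262]
ee_rot: [3.135, -0.0, -1.449]
force: [-14.9, 2.0, 9.3]
width: 0.0006
```

```bash
python3 - <<'E'
from h import *
o=np.array([.573,.056]);yw=np.radians(7)
M=np.array([[np.cos(yw),-np.sin(yw)],[np.sin(yw),np.cos(yw)]])
KT=camT('wrist')
for n,uv,z in [('hub',(440,167),.06),('tip_end_mid',(534,186),.060),('redtip_net',(528.4,185),.053),('cov_front',(357,100),.078),('stop_inner_br',(38,12),.084)]:
    p=atz(KT,uv,z); print(n,p.round(4),(M.T@(p[:2]-o)).round(4))
h=o+M@[-.055,-.05]; print('pivot pred',h)
E
```

```text
hub [ 0.5229 -0.0029  0.06  ] [-0.0569 -0.0524]
tip_end_mid [0.4572 0.0019 0.06  ] [-0.1215 -0.0396]
redtip_net [0.4556 0.0026 0.053 ] [-0.1231 -0.0387]
cov_front [ 0.586  -0.0352  0.078 ] [ 0.0018 -0.0921]
stop_inner_br [ 0.7471 -0.0552  0.084 ] [ 0.1593 -0.1316]
pivot pred [ 5.24503429e-01 -3.30121469e-04]
```

The force rises with no motion and the cover front edge is at box x ≈ 2 mm, so the cover is at the stop. The picture puts the red hub at box (-57,-51) and its tip at (-122,-39), so θ ≈ 0.18. I'll back off horizontally first, then lift, go to box (-105,-74), and descend to tips at 48 mm.

>>> move_arm:
  deltas:
    - [-3, -0.4, 0, 0, 0, 0]
    - [-5, -0.6, 0, 0, 0, 0]
    - [-5, -0.6, 0, 0, 0, 0]
    - [-4, -0.5, 0, 0, 0, 0]
    - [0, 0, 10, 0, 0, 0]

```text
t: 9.08
eef_pos: [0.5838, 0.0542, 0.2714]
ee_rot: [3.139, -0.0, -1.449]
force: [0.1, -0.2, 0.2]
width: 0.0001
```

>>> move_arm:
  deltas:
    - [0, 0, 15, 0, 0, 0]
    - [-15, -10, 12, 0, 0, 0]
    - [-30, -25, 0, 0, 0, 0]
    - [-32, -26, 0, 0, 0, 0]
    - [-28, -23, 0, 0, 0, 0]

```text
t: 9.5
eef_pos: [0.4786, -0.0304, 0.3004]
ee_rot: [-3.141, 0.0, -1.448]
force: [0.5, -0.3, -0.3]
width: 0.0003
```

>>> move_arm:
  deltas:
    - [0, 0, -15, 0, 0, 0]
    - [0, 0, -15, 0, 0, 0]
    - [0, 0, 0, 0, 0, 0]
    - [0, 0, 0, 0, 0, 0]
    - [0, 0, 0, 0, 0, 0]

```text
t: 9.92
eef_pos: [0.4807, -0.0293, 0.2706]
ee_rot: [-3.14, -0.0, -1.448]
force: [0.7, -0.1, 1.5]
width: 0.0006
```

```bash
python3 - <<'E'
from h import *
s=arm.get_state();print(s['t'],s['eef_pos'],s['ee_rot'],s['force'])
o=np.array([.573,.056]);yw=np.radians(7)
M=np.array([[np.cos(yw),-np.sin(yw)],[np.sin(yw),np.cos(yw)]])
print('tcp box',M.T@(s['eef_pos'][:2]-o))
w=arm.grab_frame('wrist');KT=camT('wrist')
for t,z in [('red_tip',.053),('red_valve',.006),('back_stop',.07),('pocket',.07)]:
    print(t,[(x['xy'],round(x['score'],2),(M.T@(atz(KT,x['xy'],z)[:2]-o)).round(4)) for x in arm.spot_point(t,'wrist')[:2]])
a=arm.grab_frame('side')[120:270,200:420]
print([(x['xy'],x['score'],(M.T@(atz(camT('side'),x['xy'],.053)[:2]-o)).round(4)) for x in arm.spot_point('red_tip','side')[:1]])
save(np.vstack([cv2.resize(a,(440,300),interpolation=cv2.INTER_CUBIC),cv2.resize(w,(440,275))]),'a5.png')
E
```

```text
9.9167 [ 0.48074416 -0.0292817   0.27063741] [-3.14044643e+00 -1.35634574e-04 -1.44816731e+00] [ 0.67653365 -0.08944265  1.4520222 ]
tcp box [-0.1019614  -0.07340286]
red_tip []
red_valve [([269.4, 229.7], 0.84, array([-0.0592, -0.0546]))]
back_stop []
pocket []
[([300.4, 211.1], 0.63, array([-0.1317, -0.0472]))]
```

View pics/a5.png

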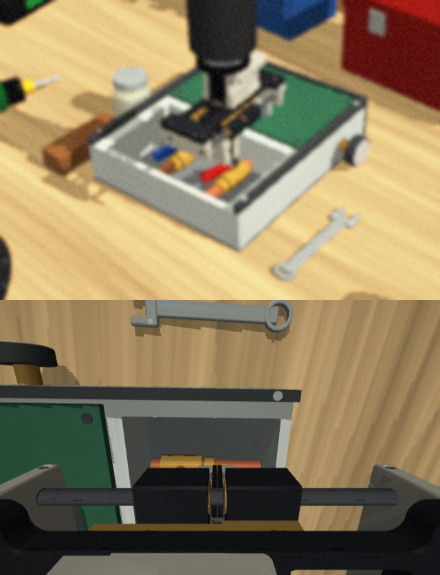

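The side view shows the fingers just right of the red handle. The projection agrees: TCP at box (-102,-73). I'll descend to tips at about 49 mm.

>>> move_arm:
  deltas:
    - [0, -2, -10, 0, 0, 0]
    - [0, 0, -10, 0, 0, 0]
    - [0, 0, -10, 0, 0, 0]
    - [0, 0, -8, 0, 0, 0]
    - [0, 0, -5, 0, 0, 0]

```text
t: 10.68
eef_pos: [0.4798, -0.0316, 0.2258]
ee_rot: [3.141, -0.0, -1.449]
force: [-0.4, -0.1, 0.0]
width: 0.0003
```

```bash
python3 - <<'E'
from h import *
s=arm.get_state();print(s['t'],s['eef_pos'],s['force'])
o=np.array([.573,.056]);yw=np.radians(7)
M=np.array([[np.cos(yw),-np.sin(yw)],[np.sin(yw),np.cos(yw)]])
prev=None
for th in np.radians([10.3,20,30,40,50,60,70,80,90]):
    d=7+12*np.sin(th)+9.5*np.cos(th); r=45
    b=np.array([-57-r*np.cos(th)-d*np.sin(th),-51+r*np.sin(th)-d*np.cos(th)])/1e3
    w=o+M@b; print(round(np.degrees(th)),(b*1e3).round(1),(w*1e3).round(1),((w-(prev if prev is not None else s['eef_pos'][:2]))*1e3).round(1)); prev=w
E
```

```text
10.6833 [ 0.47981029 -0.03155853  0.2258352 ] [-0.4091551  -0.13572567  0.00638176]
10 [-104.6  -61.1] [476.7 -17.4] [-3.2 14.1]
20 [-106.1  -54.4] [474.3 -11. ] [-2.4  6.5]
30 [-106.6  -46.9] [472.9  -3.5] [-1.4  7.4]
40 [-105.6  -38.9] [472.9   4.5] [-0.  8.]
50 [-103.   -30.9] [474.5  12.8] [1.6 8.3]
60 [-98.7 -23.1] [477.9  21. ] [3.4 8.2]
70 [-92.6 -16.1] [483.   28.8] [5.2 7.7]
80 [-85.  -10.2] [489.9  35.5] [6.9 6.7]
90 [-76.  -6.] [498.3  40.8] [8.4 5.3]
```

Now the arc, in steps of at most about 4 mm per row.

>>> move_arm:
  deltas:
    - [-1, 4, 0, 0, 0, 0]
    - [-1, 4, 0, 0, 0, 0]
    - [-1, 4, 0, 0, 0, 0]
    - [-1, 4, 0, 0, 0, 0]
    - [-1, 4, 0, 0, 0, 0]

```text
t: 11.1
eef_pos: [0.4752, -0.0112, 0.2273]
ee_rot: [-3.141, -0.0, -1.448]
force: [1.8, -5.5, -1.0]
width: 0.0002
```

>>> move_arm:
  deltas:
    - [-0.8, 3.7, 0, 0, 0, 0]
    - [-0.6, 3.7, 0, 0, 0, 0]
    - [0, 4, 0, 0, 0, 0]
    - [0, 4, 0, 0, 0, 0]
    - [0.8, 4, 0, 0, 0, 0]

```text
t: 11.52
eef_pos: [0.474, 0.0081, 0.2267]
ee_rot: [3.141, -0.0, -1.449]
force: [-0.3, -3.0, 0.6]
width: 0.0002
```

>>> move_arm:
  deltas:
    - [0.8, 4, 0, 0, 0, 0]
    - [1.7, 4.1, 0, 0, 0, 0]
    - [1.7, 4.1, 0, 0, 0, 0]
    - [2.6, 3.9, 0, 0, 0, 0]
    - [2.6, 3.8, 0, 0, 0, 0]

```text
t: 11.93
eef_pos: [0.4839, 0.0282, 0.2265]
ee_rot: [3.141, -0.0, -1.449]
force: [-1.9, -2.6, 0.4]
width: 0.0007
```

```bash
python3 - <<'E'
from h import *
s=arm.get_state();print(s['t'],s['eef_pos'],s['force'])
w=arm.grab_frame('scene')[150:300,260:440]
a=arm.grab_frame('side')[120:270,200:420]
save(np.vstack([cv2.resize(a,(440,300),interpolation=cv2.INTER_CUBIC),cv2.resize(w,(440,300),interpolation=cv2.INTER_CUBIC)]),'a6.png')
E
```

```text
11.9333 [0.48385619 0.02819497 0.22649387] [-1.90996807 -2.64302886  0.42285882]
```

View pics/a6.png

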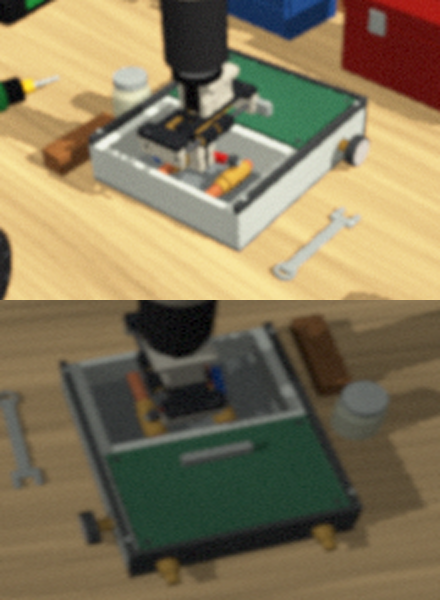

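The handle is turning with the finger, at forces near 3 N, and the cover is still at its stop. I'll finish the arc and press gently to feel the handle stop.

>>> move_arm:
  deltas:
    - [2.3, 2.4, 0, 0, 0, 0]
    - [2.3, 2.2, 0, 0, 0, 0]
    - [2.3, 2.2, 0, 0, 0, 0]
    - [2.6, 1.8, 0, 0, 0, 0]
    - [2.6, 1.6, 0, 0, 0, 0]

```text
t: 12.45
eef_pos: [0.4951, 0.0376, 0.2263]
ee_rot: [3.138, -0.001, -1.449]
force: [-11.4, -4.3, 5.8]
width: 0.0005
```

>>> move_arm:
  deltas:
    - [1, 0.3, 0, 0, 0, 0]
    - [1, 0.1, 0, 0, 0, 0]
    - [1, 0.1, 0, 0, 0, 0]
    - [1, 0.1, 0, 0, 0, 0]
    - [0, 0, 0, 0, 0, 0]

```text
t: 12.87
eef_pos: [0.4964, 0.0376, 0.2256]
ee_rot: [3.132, -0.001, -1.451]
force: [-19.0, 1.5, 11.6]
width: 0.0004
```

The stop has been reached: 19 N with almost no motion. I'll back off along box -x, lift, and look.

>>> move_arm:
  deltas:
    - [-4, -0.5, 0, 0, 0, 0]
    - [-5, -0.6, 0, 0, 0, 0]
    - [-6, -0.7, 0, 0, 0, 0]
    - [-3, -0.4, 0, 0, 0, 0]
    - [0, 0, 5, 0, 0, 0]

```text
t: 13.28
eef_pos: [0.4813, 0.0363, 0.2314]
ee_rot: [3.141, 0.0, -1.449]
force: [-0.8, 0.2, 0.3]
width: 0.0004
```

>>> move_arm:
  deltas:
    - [0, 0, 20, 0, 0, 0]
    - [0, 0, 25, 0, 0, 0]
    - [0, 0, 25, 0, 0, 0]
    - [0, 0, 25, 0, 0, 0]
    - [0, 0, 25, 0, 0, 0]

```text
t: 13.7
eef_pos: [0.482, 0.0364, 0.3536]
ee_rot: [-3.14, 0.0, -1.448]
force: [0.1, 0.2, 0.2]
width: 0.0002
```

>>> move_arm:
  deltas:
    - [25, -5, 5, 0, 0, 0]
    - [30, -5, 5, 0, 0, 0]
    - [30, -5, 5, 0, 0, 0]
    - [30, -5, 5, 0, 0, 0]
    - [25, -5, 5, 0, 0, 0]

```text
t: 14.12
eef_pos: [0.6239, 0.0111, 0.3776]
ee_rot: [-3.14, 0.0, -1.448]
force: [0.1, 0.5, 1.1]
width: 0.0002
```

>>> move_arm:
  deltas:
    - [0, 0, 0, 0, 0, 0]
    - [0, 0, 0, 0, 0, 0]
    - [0, 0, 0, 0, 0, 0]
    - [0, 0, 0, 0, 0, 0]
    - [0, 0, 0, 0, 0, 0]

```text
t: 14.53
eef_pos: [0.6212, 0.0116, 0.377]
ee_rot: [-3.141, 0.0, -1.448]
force: [0.5, 0.3, -0.0]
width: 0.0005
```

```bash
python3 - <<'E'
from h import *
s=arm.get_state();print(s['t'],s['eef_pos'],s['force'])
o=np.array([.573,.056]);yw=np.radians(7)
M=np.array([[np.cos(yw),-np.sin(yw)],[np.sin(yw),np.cos(yw)]])
for cam in ['wrist','scene','side']:
    im=arm.grab_frame(cam);KT=camT(cam)
    if cam=='wrist': w=im
    if cam=='side': a=im[120:270,200:420]
    for t,z in [('red_tip',.053),('blue_tip',.053),('red_valve',.006),('ridge',.089),('cover',.07)]:
        print(cam,t,[(np.round(x['xy']),round(x['score'],2),(M.T@(atz(KT,x['xy'],z)[:2]-o)).round(4)) for x in arm.spot_point(t,cam)[:1]])
save(np.vstack([cv2.resize(a,(320,218),interpolation=cv2.INTER_CUBIC),cv2.resize(w,(600,375))[:,:320]*0]) if 0 else w,'w7.png')
E
```

```text
14.5333 [0.62118777 0.01157041 0.37703792] [ 0.53849941  0.29305274 -0.03790657]
wrist red_tip [(array([401., 246.]), 0.97, array([-0.0593,  0.0131]))]
wrist blue_tip [(array([451., 275.]), 0.55, array([-0.1244,  0.0519]))]
wrist red_valve [(array([395., 183.]), 0.8, array([-0.0601, -0.053 ]))]
wrist ridge [(array([319., 247.]), 0.93, array([ 0.0381, -0.0022]))]
wrist cover []
scene red_tip [(array([159., 195.]), 0.22, array([-0.2495, -0.5422]))]
scene blue_tip [(array([361., 264.]), 0.48, array([0.1611, 0.0015]))]
scene red_valve [(array([322., 216.]), 0.55, array([-0.053 , -0.0562]))]
scene ridge [(array([345., 223.]), 0.94, array([ 0.0342, -0.0096]))]
scene cover [(array([348., 240.]), 0.81, array([ 0.0802, -0.0124]))]
side red_tip [(array([297., 195.]), 0.42, array([-0.0759,  0.0108]))]
side blue_tip [(array([295., 203.]), 0.56, array([-0.1107, -0.0087]))]
side red_valve [(array([318., 212.]), 0.69, array([-0.0596, -0.058 ]))]
side ridge [(array([320., 171.]), 0.83, array([0.0324, 0.0002]))]
side cover [(array([333., 170.]), 0.76, array([ 0.0876, -0.0111]))]
```

View pics/w7.png

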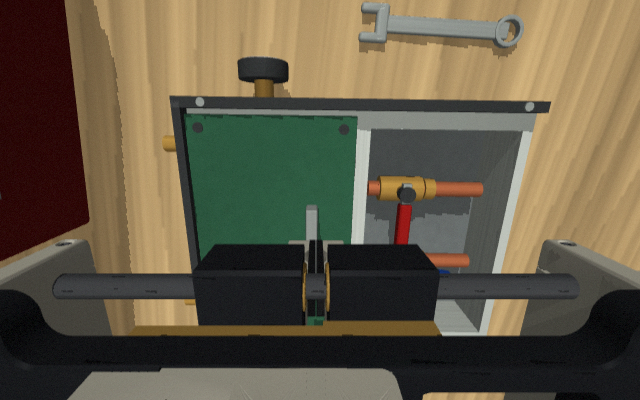

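The red handle now lies crosswise, from its hub at (407,193) to (401,246). The cover is against its stop at the left, and the arm is hovering clear. Blue's tip still measures box (-124,52), against (-121,53) before.

```bash
python3 -c "
from station import arm
print(arm.job_done(), arm.get_state()['t'])"
```

```text
the job is handed in; nothing more can be done
the job is handed in; nothing more can be done
```

The cover is back against its stop and the red handle is shut, and I handed the job in at about 15 s, well inside the 43 s limit.

- **Cover:** I pushed it by the ridge with the closed fingertips, and it slid flat at 2–4 N. At the stop the force rose to 15 N with almost no further motion. The last wrist view puts the ridge face at box x ≈ 38 mm, against 36.5 mm at the stop.
- **Red handle:** this was the right-hand valve. I turned it clockwise until it met its stop at 19 N. The last wrist view shows it pointing left at about 90°, with its hub at box (-60, -53) and its tip at (-59, 13) mm.
- **Blue handle:** its tip measured (-124, 52) mm at the end and (-121, 53) mm before, so it is unmoved within the measuring error.
- **Other things on the bench:** I steered clear of them and nothing looked moved in the pictures, but I did not measure each one.
- **Arm:** it finished with the fingertips about 0.2 m above the bench, touching nothing, with the force reading near zero.

Some network reports disagreed. In the scene and side views, the red tip and blue tip came back with low scores at places that did not fit. I relied on the wrist view and the measured forces instead.

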